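# Put the ring cutters away in their fitted case

### The job

Put the three ring cutters away in their case. Turn the two turn buttons on the ends of the case aside, lift the clear cover out and lay it flat on the worktop, handle up. Then stand each cutter in the recess cut for its size, so that they line up in order of size.

Things in the scene. Friction and masses are not known exactly. Their poses are not given: they have to be found in the camera images.
- case: Light wooden case fixed on the worktop, 150 mm wide (its x), 286 mm long (its y), 50 mm high; origin at the centre of its underside. Inside is one open cavity 122 x 230 mm with three inserts in a row along y, 76 mm apart, under a clear cover that lies in a rebate, its top flush with the case's rim (z 50 mm). The turn buttons sit on the end rims, pivots at y +134.5 mm (left) and y -134.5 mm (right), x 0
- button_left (a joint): Dark steel turn button on the case's +y end: an upright-pivoted flat bar 52 mm long, 9 mm wide, 9 mm thick, pivoted at its middle (case frame 0, +134.5 mm), from z 51 to 60 mm above the worktop. 0: it lies along the case's y axis, its inner end over the cover's edge. It turns freely either way by up to 1.65 rad (positive anticlockwise seen from above) with light friction and stays where it is left; it clears the cover beyond about 1.15 rad and lies along the end rim at 1.57
- button_right (a joint): The same turn button on the case's -y end, pivot at (0, -134.5 mm) in the case frame, same values
- cover_pull (a point): Loose clear plastic cover, 133 x 243 mm (its x, y) and 4 mm thick, 220 g, lying in the case's rebate with 1.5 mm play and its y along the case's y. In its middle stands a steel bar handle on two posts at y +-34 mm: the bar runs 88 mm along y, is 12 mm wide (x) and 12 mm high. This point is the bar's centre, 30 mm above the cover's underside; z is up from the cover. There is clear worktop for the cover to the right of the case (about x 0.5, y -0.29)
- cutter_large_mid (a point): Large steel ring cutter, a loose open ring 56 mm across outside, 32 mm high, wall 2 mm, standing upright on the worktop, 60 g. Point: on its axis, half-way up (16 mm above its lower edge). Can be gripped across its outside
- cutter_medium_mid (a point): Medium steel ring cutter, the same but 44 mm across
- cutter_small_mid (a point): Small steel ring cutter, the same but 32 mm across
- recess_large (a point): Largest of three round recesses, for the large cutter: 66 mm across, 6 mm deep, red floor, in a black insert in the case, seen through the clear cover. Point: centre of the recess floor, 10 mm above the worktop; the insert's top is 16 mm above the worktop. It lies at one end or the other of the row; x, y along the case's x, y
- recess_medium (a point): Middle recess of the row, for the medium cutter: 54 mm across, otherwise the same
- recess_small (a point): Smallest recess, for the small cutter: 42 mm across, otherwise the same; at the end of the row opposite the largest
There are look-alikes about, which are no part of the job. What is shaped like the part that bears cutter_medium_mid but pink is not meant.

How it is judged:
On the way, in this order (a step that is already met when the one before it is completed fails the run):
1. both turn buttons are turned aside with the cover still lying in the case ((value of joint button_left above 1.2 rad or value of joint button_left below -1.2 rad) and (value of joint button_right above 1.2 rad or value of joint button_right below -1.2 rad) and horizontal distance between cover_pull and case below 0.012 m and height (world z) of cover_pull below 0.082 m), for 0.2 s.
2. the cover lies flat on the worktop, handle up, released (height (world z) of cover_pull between 0.024 and 0.036 m and angle between cover_pull's own z axis and vertical below 0.1 rad and contact force between the fingers and anything else below 0.5 N), for 0.2 s.
At the end, for the whole second after the job is handed in: Each cutter stands upright (0.08 rad) on the floor of the recess of its own size, within 9 mm of its centre, its middle at most 18.5 mm above that floor; the cover lies flat on the worktop, handle up (0.1 rad, bar centre 24 to 36 mm high); all are let go (height (world z) of cover_pull between 0.024 and 0.036 m and angle between cover_pull's own z axis and vertical below 0.1 rad and horizontal distance between cutter_large_mid and recess_large below 0.009 m and z of cutter_large_mid in the frame of recess_large below 0.0185 m and angle between each of cutter_large_mid, cutter_medium_mid, cutter_small_mid's own z axis and vertical below 0.08 rad and horizontal distance between cutter_medium_mid and recess_medium below 0.009 m and z of cutter_medium_mid in the frame of recess_medium below 0.0185 m and horizontal distance between cutter_small_mid and recess_small below 0.009 m and z of cutter_small_mid in the frame of recess_small below 0.0185 m); the robot touches nothing.
It also fails if it takes over 115 s, if anything falls off the work surface, if the arm or the gripper's body presses on something with over 40 N, if the wrist force passes 120 N, or if a joint passes its speed limit or range.

### The arm

A 6-joint arm with a two-finger parallel gripper is mounted at the origin on a cart in front of the work surface, level with it; the furniture and walls round the work are solid. World frame = base frame: x ahead of the robot, y to its left, z up, the work surface at z = 0. Lengths are in m, angles in rad, forces in N, time in s.
With the tool pointing down it reaches from about 0.35 to 0.975 m from the base axis. Payload 4.9 kg.
Tool frame: the origin (TCP) lies on the mounting face of the last link; the fingertips stand 173 mm ahead of it and the grasp point (between the pads) lies 155 mm ahead of it; z points along the fingers, y is the line along which they close (so a half turn about z gives the same grasp; the last joint's range is limited). The gripper opens to 85 mm and grips with 20 to 120 N. Pads are 22 mm wide; open, the fingers measure 114 mm over their backs; the gripper's body (76 mm by 85 mm) begins 54 mm behind the grasp point. The pads swing forward as they close: fully open they stand 13 mm farther back than shut.
Start: joints at [-1.379, 0.053, 1.613, -0, 1.476, -0.119], TCP at [0.191, -0.595, 0.405] pointing down, gripper open.
Joint ranges: [-3.01, 3.01], [-1.01, 2.22], [0.06, 2.58], [-1.02, 4.17], [0.09, 2.62], [-3.14, 3.14]. Speed limits (rad/s): [2.57, 2.57, 3.14, 3.14, 3.14, 3.14].

### API

Orientations are given as a rotation vector (axis times angle).
In Python, from station import monitor, eyes, finish_job gives the robot as it stands. The module is installed in compiled form; this text tells all that it offers.
- The arm moves only by the tool step_arm, never from a script. Its argument "commands" is a list of rows, each a list of 3 entries, a list of its own where there are three numbers: the opening in per cent of the stroke, from 0 (shut) to 100 (fully open), then the shift along the tool's x, y, z in mm, then the turn about the tool's z in degrees. In form: [[hand, [x, y, z], yaw], ...]. A call has 1 to 12 rows; each row is the pose to reach, as a shift and turn from the pose commanded when the call began, along the tool's axes at that moment; what a row does not reach only later rows make up. A row lasts 1/8 s, in which the tool goes at most 62.5 mm and 10.7 degrees, less where a joint would pass 70% of its speed; a pose out of reach is approached as far as the arm can. A call with a gripper value outside its range is refused whole. The fingers move at their own pace and stop on an object; "squeeze" is the grip in N (left out, the last holds). Time passes only in rows, so rows that repeat a pose let the fingers close. It gives the time, the measured TCP pose, the force, the opening and the grip force at its end, in the units of the state.
- monitor.get_obs(): the state, without advancing time (a new reading comes with each control period).
- eyes.get_image(name): name is "scene" or "top" or "wrist"; returns the picture (400x640x3 uint8, red, green, blue); there is no depth.
- eyes.camera_info(name): a dict with "camera_matrix" (3x3 intrinsics, pixels), "extrinsics" (4x4, takes a point from camera to world coordinates). Camera axes: x right, y down, z forward; pixel columns grow to the right and rows downward; lengths in m; the calibration is good to about 2 mm. The wrist camera is an equidistant fisheye: a pixel r from the principal point sees the ray r / f radians off the axis. A picture is of the moment at which its call begins: read the wrist's pose just before it. camera_info takes no time and is no camera call; for the wrist camera it gives the pose at the moment of the call.
- finish_job(): hands the job in; it is judged then, once.
The state is a dict: "t": time; "q": joint angles; "dq": joint speeds; "effort": joint torques, N m; "tool_pos": TCP position; "tool_rot": TCP orientation; "contact_force": force on the tool from outside, world axes, zero at the start; "wrist_torque": the same for the moment, N m; "opening": finger opening in m; "grip_force": force on a finger pad.
Only numpy, scipy, OpenCV 4.12 (cv2) and the standard library are available. Lean on these libraries where they do the work, as an engineer would, in place of code of your own. Each camera call takes 0.05 s, during which the arm holds its last target. There are 200 camera calls.

## Working session

There is one attempt and no reset: what is moved stays moved. The work goes in short steps, Python scripts to look and compute and a tool call to move; the robot and the scene stay as the last step left them, time stands still between calls to the robot, and variables do not carry over. Pictures are saved under pics/ and viewed, at most 14 in all, crops included, and the job is handed in when it is done.

Besides the shell and the picture viewer there is one more tool, called by a JSON object that holds its "api" and its "payload", one argument or row to a line. step_arm: Moves the arm, as the interface text tells. Its arguments: {"type":"object","properties":{"commands":{"type":"array"},"squeeze":{"type":"number"}},"required":["commands"]}

```bash
mkdir -p pics; cat > h.py <<'E'
import numpy as np, cv2
from station import monitor, eyes, finish_job
from scipy.spatial.transform import Rotation as R
def grab(n,f):
    im=eyes.get_image(n); cv2.imwrite('pics/'+f,im[:,:,::-1]); return im
def ray(n,uv,info=None):
    i=info or eyes.camera_info(n); K=np.array(i['camera_matrix']);E=np.array(i['extrinsics'])
    u=np.atleast_2d(np.array(uv,float)); x=(u[:,0]-K[0,2])/K[0,0]; y=(u[:,1]-K[1,2])/K[1,1]
    if n=='wrist':
        r=np.hypot(x,y)+1e-12; d=np.stack([np.sin(r)*x/r,np.sin(r)*y/r,np.cos(r)],1)
    else: d=np.stack([x,y,np.ones_like(x)],1)
    return E[:3,3],d@E[:3,:3].T
def plane(n,uv,z,info=None):
    o,d=ray(n,uv,info); return o+d*((z-o[2])/d[:,2])[:,None]
E
python3 - <<'E'
from h import *
np.set_printoptions(precision=3,suppress=True)
s=monitor.get_obs();print(s)
for n in ('top','scene','wrist'):
    grab(n,n+'0.png')
    i=eyes.camera_info(n);print(n,np.array(i['camera_matrix']),np.array(i['extrinsics']))
E
```

```text
{'t': 0.0, 'q': array([-1.379,  0.053,  1.614, -0.   ,  1.476, -0.119]), 'dq': array([ 0.   , -0.001,  0.   , -0.001, -0.001, -0.   ]), 'effort': array([  0.001, -39.368, -37.018,  -0.   ,   0.007,   0.   ]), 'tool_pos': array([ 0.191, -0.595,  0.403]), 'tool_rot': array([-3.102, -0.486,  0.   ]), 'contact_force': array([ 0.541, -0.521, -0.117]), 'wrist_torque': array([0.009, 0.025, 0.038]), 'grip_force': 0.0, 'opening': 0.08525131989570521}
top [[515.37    0.    320.584]
 [  0.    515.37  195.13 ]
 [  0.      0.      1.   ]] [[-0.02  -0.996  0.092  0.415]
 [-1.     0.02   0.005  0.093]
 [-0.007 -0.091 -0.996  1.126]
 [ 0.     0.     0.     1.   ]]
scene [[443.65    0.    321.432]
 [  0.    443.65  197.184]
 [  0.      0.      1.   ]] [[-0.576 -0.481  0.661 -0.079]
 [-0.818  0.348 -0.459  0.519]
 [-0.009 -0.805 -0.593  0.611]
 [ 0.     0.     0.     1.   ]]
wrist [[309.707   0.    317.519]
 [  0.    309.707 198.733]
 [  0.      0.      1.   ]] [[ 0.306 -0.919 -0.248  0.253]
 [-0.952 -0.296 -0.077 -0.574]
 [-0.003  0.26  -0.966  0.373]
 [ 0.     0.     0.     1.   ]]
```

View pics/top0.png

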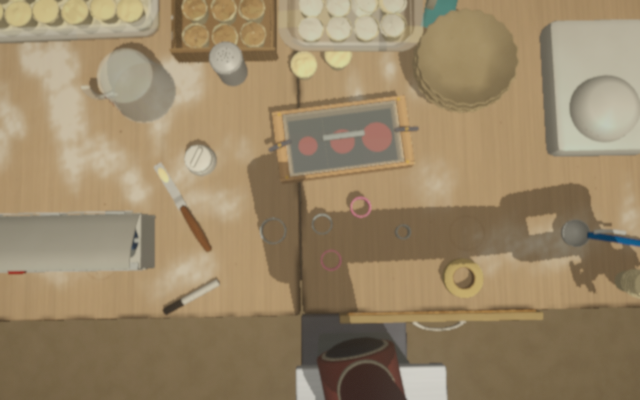

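View pics/scene0.png

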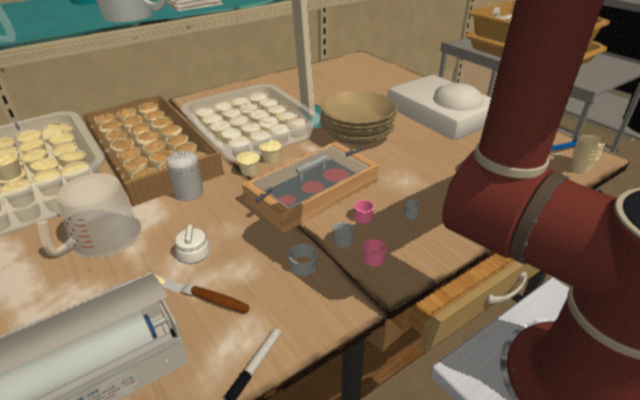

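The top view shows the case at about (343,138), tilted a few degrees, with the large recess on the right (377,137) and the small one on the left (308,146). The cutters are large (273,231), medium (321,222) and small (402,232). The pink rings at (360,207) and (331,260) are look-alikes. The scene view agrees.

```bash
python3 - <<'E'
from h import *
np.set_printoptions(precision=4,suppress=True)
im=cv2.imread('pics/top0.png')
cv2.imwrite('pics/c1.png',cv2.resize(im[88:280,245:445],None,fx=3,fy=3,interpolation=cv2.INTER_CUBIC))
h=cv2.cvtColor(im,cv2.COLOR_BGR2HSV)
red=((h[...,0]<8)|(h[...,0]>172))&(h[...,1]>90)
red=red.astype(np.uint8); red[:, :295]=0; red[:115]=0; red[160:]=0; red[:,400:]=0
n,l,st,c=cv2.connectedComponentsWithStats(red)
for i in range(1,n):
    if st[i,4]>60: print(st[i],c[i],plane('top',c[i],.010))
for nm,p in dict(L=(273,231),M=(321,222),S=(402,232),bl=(281,143),br=(406,128),c=(343,134)).items():
    print(nm,plane('top',p,.032 if len(nm)==1 and nm!='c' else .06))
E
```

```text
[363 123  28  27 573] [376.9023 136.363 ] [[ 0.6451 -0.0272  0.01  ]]
[300 138  16  16 210] [307.4714 145.2143] [[0.6286 0.1256 0.01  ]]
[332 139  21  13 208] [342.5577 144.7019] [[0.6281 0.0486 0.01  ]]
L [[0.4417 0.2013 0.032 ]]
M [[0.4588 0.0992 0.032 ]]
S [[ 0.4342 -0.0717  0.032 ]]
bl [[0.625  0.1797 0.06  ]]
br [[ 0.6513 -0.0834  0.06  ]]
c [[0.6414 0.0492 0.06  ]]
```

View pics/c1.png

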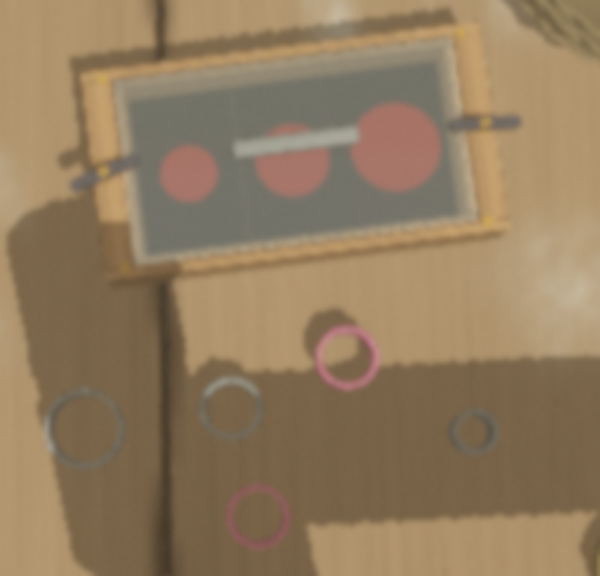

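The left button is turned about +16° and the right one sits near 0. I'll fly to a viewpoint above the case and measure with the wrist camera.

```bash
cat >> h.py <<'E'
def go(p,ydeg=None):
    "shift (tool mm) and turn (deg) to TCP p with tool y at world angle ydeg (mod 180)"
    s=monitor.get_obs(); M=R.from_rotvec(s['tool_rot']).as_matrix()
    d=M.T@(np.array(p)-s['tool_pos'])*1000
    a=np.degrees(np.arctan2(M[1,1],M[0,1])); t=0
    if ydeg is not None: t=-((ydeg-a+90)%180-90)
    print('t',round(s['t'],2),'tcp',s['tool_pos'].round(4),'yang',round(a,1),'q6',round(s['q'][5],2),'SHIFT',d.round(1),'TURN',round(t,1),'alt',round(t+(180 if t<0 else -180),1))
E
python3 -c "
from h import *
go([.57,0,.42],6.1)"
```

```text
t 0.15 tcp [ 0.1911 -0.5948  0.4037] yang -72.2 q6 -0.12 SHIFT [ 542.7 -450.5  -15.4] TURN -78.3 alt 101.7
```

{"api": "step_arm", "payload": {
  "commands": [
    [100,[50,-40,-15],-8],
    [100,[95,-80,-15],-16],
    [100,[140,-120,-15],-24],
    [100,[185,-155,-15],-32],
    [100,[230,-190,-15],-40],
    [100,[275,-230,-15],-48],
    [100,[325,-270,-15],-56],
    [100,[370,-310,-15],-64],
    [100,[415,-345,-15],-72],
    [100,[460,-385,-15],-78],
    [100,[505,-420,-15],-78],
    [100,[543,-450,-15],-78]
  ]
}}

```text
t: 1.65
tool_pos: [0.5712, 0.0016, 0.4194]
tool_rot: [-2.105, -2.332, 0.0]
contact_force: [-0.7, -0.2, -0.1]
opening: 0.0851
grip_force: 0.0
```

{"api": "step_arm", "payload": {
  "commands": [
    [100,[0,0,0],0],
    [100,[0,0,0],0],
    [100,[0,0,0],0]
  ]
}}

```text
t: 2.02
tool_pos: [0.5701, -0.0015, 0.4196]
tool_rot: [-2.108, -2.33, 0.001]
contact_force: [0.0, 0.0, 1.2]
opening: 0.0851
grip_force: 0.0
```

```bash
python3 - <<'E'
from h import *
go([.57,0,.42],6.1)
im=grab('wrist','w1.png')
import json
i=eyes.camera_info('wrist'); json.dump({k:np.array(v).tolist() for k,v in i.items() if k in('camera_matrix','extrinsics')},open('w1.json','w'))
E
```

```text
t 2.02 tcp [ 0.5701 -0.0015  0.4196] yang 5.7 q6 -0.23 SHIFT [ 1.5  0.1 -0.4] TURN -0.4 alt 179.6
```

View pics/w1.png

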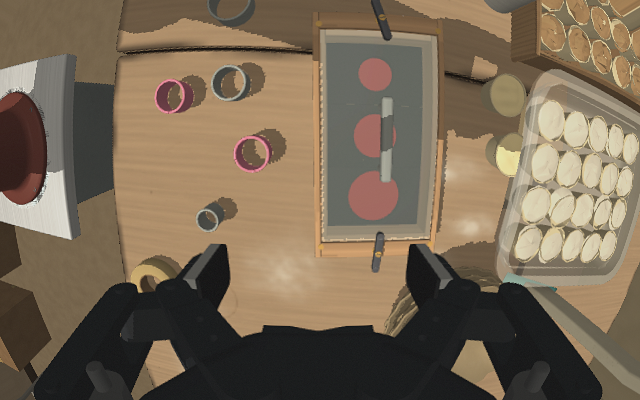

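The wrist view shows everything clearly: recesses at (375,75), (375,136) and (373,195), buttons at (381,19) and (378,252), handle at (387,140). The cutters are large (232,5), medium (230,82) and small (208,217). I'll make one enlarged composite for exact pixels.

```bash
python3 - <<'E'
from h import *
import json
np.set_printoptions(precision=4,suppress=True)
im=cv2.imread('pics/w1.png'); i=json.load(open('w1.json'))
c=lambda x,y,w:cv2.resize(im[y:y+w,x:x+w],(260,260),interpolation=cv2.INTER_CUBIC)
T=[c(350,0,52),c(350,225,52),c(205,56,52),c(188,195,52)]
big=np.vstack([np.hstack(T[:2]),np.hstack(T[2:])]);cv2.imwrite('pics/c2.png',big)
h=cv2.cvtColor(im,cv2.COLOR_BGR2HSV)
red=(((h[...,0]<8)|(h[...,0]>172))&(h[...,1]>90)).astype(np.uint8)
m=np.zeros_like(red);m[40:230,330:430]=1
n,l,st,ce=cv2.connectedComponentsWithStats(red*m)
for k in range(1,n):
    if st[k,4]>100:
        pts=np.argwhere(l==k)[:,::-1]; hull=cv2.convexHull(pts.astype(np.int32)); W=plane('wrist',hull[:,0],.010,i)
        (cx,cy),r=cv2.minEnclosingCircle(W[:,:2].astype(np.float32)); print(st[k],'world c',cx,cy,'r',r)
E
```

```text
[359  59  32  32 801] world c 0.6265515685081482 0.126420795917511 r 0.020499439910054207
[354 115  27  42 906] world c 0.6337646842002869 0.050158534198999405 r 0.02635759301483631
[ 349  171   49   49 1753] world c 0.6434690356254578 -0.02584565058350563 r 0.03244522958993912
```

View pics/c2.png

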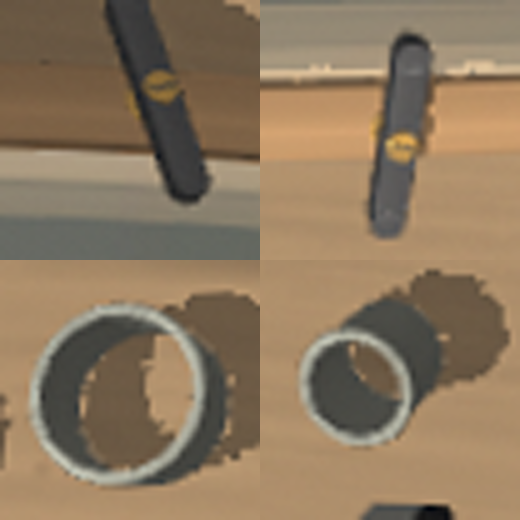

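Buttons: left pivot at px (382.4,17.2) with its inner end at (387.6,38). Right pivot at (378.4,254.6), running from (380,234) to (375.6,270). Top rim centres: medium (228.8,82.8), small (207.2,220.5).

```bash
python3 - <<'E'
from h import *
import json
np.set_printoptions(precision=4,suppress=True)
i=json.load(open('w1.json'))
P=lambda u,z:plane('wrist',u,z,i)[0]
for n,a,b in (('L',(387.6,38),(382.4,17.2)),('R',(375.6,270),(380,234))):
    A,B=P(a,.06),P(b,.06); print(n,A,B,'bar ang from +y deg',np.degrees(np.arctan2(-(B-A)[0],(B-A)[1])))
print('pivR',P((378.4,254.6),.061)); print('M',P((228.8,82.8),.032),'S',P((207.2,220.5),.032))
print('handle',P((387,98),.078),P((387,180),.078))
go([.6495,-.0845,.30],6.3-2)
E
```

```text
L [0.6283 0.1607 0.06  ] [0.6208 0.1841 0.06  ] bar ang from +y deg 17.885292987418854
R [ 0.6504 -0.1056  0.06  ] [ 0.6476 -0.0585  0.06  ] bar ang from +y deg 3.36792994524143
pivR [ 0.6499 -0.0843  0.061 ]
M [0.4556 0.0977 0.032 ] S [ 0.4352 -0.0736  0.032 ]
handle [0.6301 0.0925 0.078 ] [0.641  0.0085 0.078 ]
t 2.08 tcp [ 0.5701 -0.0015  0.4197] yang 5.7 q6 -0.23 SHIFT [-90.4  70.8 119.7] TURN 1.4 alt -178.6
```

{"api": "step_arm", "payload": {
  "commands": [
    [60,[-45,35,30],1],
    [50,[-90,71,75],2],
    [45,[-90,71,130],2],
    [40,[-90,71,165],2],
    [40,[-90,71,180],2],
    [40,[-90,71,180],2],
    [40,[-90,71,180],2]
  ]
}}

```text
t: 2.95
tool_pos: [0.6511, -0.0832, 0.2425]
tool_rot: [2.144, 2.291, 0.003]
contact_force: [0.4, 0.6, -0.3]
opening: 0.0344
grip_force: 0.0
```

```bash
python3 - <<'E'
from h import *
go([.650,-.0845,.226],3.4)
im=eyes.get_image('wrist'); cv2.imwrite('pics/w2.png',cv2.resize(im[140:400,170:490],None,fx=2,fy=2)[:,:,::-1])
E
```

```text
t 2.95 tcp [ 0.6511 -0.0832  0.2425] yang 3.8 q6 -0.31 SHIFT [-1.2 -1.2 16.5] TURN 0.4 alt -179.6
```

View pics/w2.png

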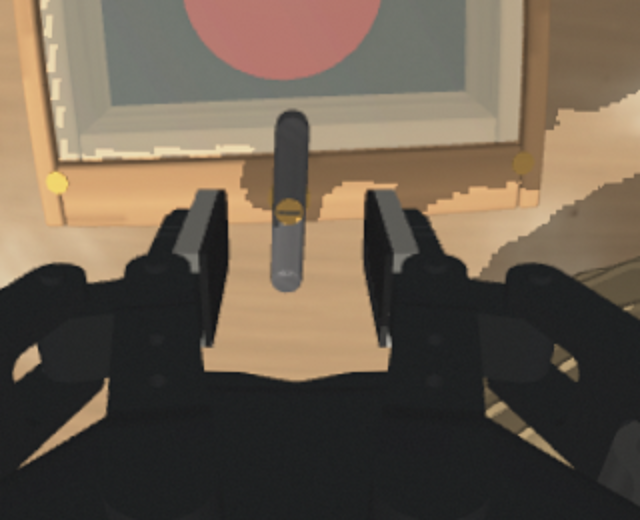

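The bar sits centred between the fingers, with its screw at px (288,210). I'll go down, close and turn it.

{"api": "step_arm", "payload": {
  "commands": [
    [40,[-1,-1,10],0],
    [40,[-1,-1,17],0],
    [0,[-1,-1,17],0],
    [0,[-1,-1,17],0],
    [0,[-1,-1,17],0],
    [0,[-1,-1,17],0]
  ],
  "squeeze": 20
}}

```text
t: 3.75
tool_pos: [0.6498, -0.084, 0.2238]
tool_rot: [2.145, 2.293, 0.001]
contact_force: [-0.3, 0.1, 6.1]
opening: 0.0084
grip_force: 24.4
```

{"api": "step_arm", "payload": {
  "commands": [
    [0,[0,0,0],10],
    [0,[0,0,0],20],
    [0,[0,0,0],30],
    [0,[0,0,0],40],
    [0,[0,0,0],50],
    [0,[0,0,0],60],
    [0,[0,0,0],70],
    [0,[0,0,0],80],
    [0,[0,0,0],82],
    [0,[0,0,0],82]
  ]
}}

```text
t: 5.0
tool_pos: [0.6499, -0.0841, 0.2238]
tool_rot: [3.124, 0.326, 0.003]
contact_force: [-0.3, -0.7, 5.7]
opening: 0.0079
grip_force: 24.4
```

{"api": "step_arm", "payload": {
  "commands": [
    [40,[0,0,0],0],
    [40,[0,0,0],0],
    [40,[0,0,-40],0],
    [40,[0,0,-70],0],
    [40,[0,0,-70],0]
  ]
}}

```text
t: 5.62
tool_pos: [0.65, -0.084, 0.2952]
tool_rot: [3.124, 0.324, 0.007]
contact_force: [0.1, -0.7, 0.5]
opening: 0.0341
grip_force: 0.0
```

```bash
python3 -c "
from h import *
go([.6208,.184,.228],17.9)"
```

```text
t 5.62 tcp [ 0.65   -0.084   0.2952] yang -78.2 q6 1.12 SHIFT [  26.1 -268.4   66.9] TURN 83.9 alt -96.1
```

{"api": "step_arm", "payload": {
  "commands": [
    [40,[4,-35,0],-10],
    [40,[8,-75,0],-20],
    [40,[12,-120,0],-30],
    [40,[16,-165,0],-40],
    [40,[20,-205,0],-50],
    [40,[24,-245,0],-60],
    [40,[26,-268,0],-70],
    [40,[26,-268,10],-80],
    [40,[26,-268,20],-90],
    [40,[26,-268,35],-96],
    [40,[26,-268,45],-96],
    [40,[26,-268,45],-96]
  ]
}}

```text
t: 7.12
tool_pos: [0.619, 0.1835, 0.2452]
tool_rot: [-1.851, -2.535, 0.005]
contact_force: [0.7, 0.1, 0.5]
opening: 0.0341
grip_force: 0.0
```

```bash
python3 - <<'E'
from h import *
go([.6208,.184,.226],17.9)
im=eyes.get_image('wrist'); cv2.imwrite('pics/w3.png',cv2.resize(im[140:400,170:490],None,fx=1.5,fy=1.5)[:,:,::-1])
E
```

```text
t 7.12 tcp [0.619  0.1835 0.2452] yang 17.7 q6 -0.14 SHIFT [-0.1  1.9 19.2] TURN -0.2 alt 179.8
```

View pics/w3.png

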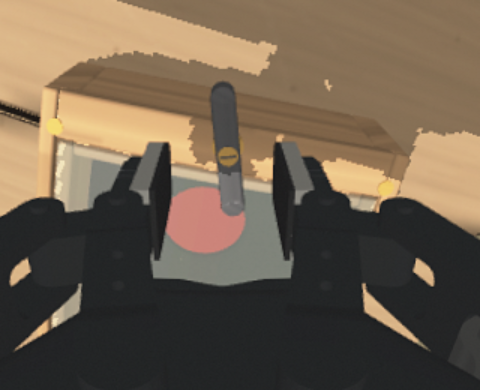

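The left bar is between the fingers, with its screw at px (228,157).

{"api": "step_arm", "payload": {
  "commands": [
    [40,[0,2,10],-3],
    [40,[0,2,18],-3],
    [0,[0,2,18],-3],
    [0,[0,2,18],-3],
    [0,[0,2,18],-3],
    [0,[0,2,18],-3]
  ],
  "squeeze": 20
}}

```text
t: 7.92
tool_pos: [0.621, 0.1841, 0.2295]
tool_rot: [-1.783, -2.584, 0.004]
contact_force: [-5.2, -1.7, 1.0]
opening: 0.0078
grip_force: 23.1
```

{"api": "step_arm", "payload": {
  "commands": [
    [0,[0,0,0],-10],
    [0,[0,0,0],-20],
    [0,[0,0,0],-30],
    [0,[0,0,0],-40],
    [0,[0,0,0],-50],
    [0,[0,0,0],-60],
    [0,[0,0,0],-70],
    [0,[0,0,0],-71],
    [0,[0,0,0],-71]
  ]
}}

```text
t: 9.05
tool_pos: [0.6208, 0.1837, 0.2295]
tool_rot: [0.049, -3.136, 0.004]
contact_force: [-7.9, -3.4, 2.7]
opening: 0.0079
grip_force: 23.3
```

{"api": "step_arm", "payload": {
  "commands": [
    [40,[0,0,0],0],
    [40,[0,0,0],0],
    [50,[0,0,-40],0],
    [50,[0,0,-80],0],
    [50,[0,0,-80],0]
  ]
}}

```text
t: 9.68
tool_pos: [0.6235, 0.1847, 0.3155]
tool_rot: [-0.049, 3.131, 0.003]
contact_force: [0.1, 0.1, 0.3]
opening: 0.0427
grip_force: 0.0
```

```bash
python3 -c "
from h import *
go([.6355,.0503,.235],6.5)"
```

```text
t 9.68 tcp [0.6235 0.1847 0.3155] yang 91.8 q6 -1.43 SHIFT [  -6.9 -134.9   80.3] TURN 85.3 alt -94.7
```

{"api": "step_arm", "payload": {
  "commands": [
    [50,[-1,-20,0],10],
    [50,[-2,-40,0],20],
    [50,[-3,-60,0],30],
    [50,[-4,-80,0],40],
    [50,[-5,-100,0],50],
    [50,[-6,-120,0],60],
    [50,[-7,-135,0],70],
    [50,[-7,-135,20],80],
    [50,[-7,-135,40],85],
    [50,[-7,-135,40],85],
    [50,[-7,-135,40],85]
  ]
}}

```text
t: 11.05
tool_pos: [0.6333, 0.0497, 0.27]
tool_rot: [2.084, 2.351, 0.0]
contact_force: [0.5, -0.3, -0.1]
opening: 0.0431
grip_force: 0.0
```

```bash
python3 - <<'E'
from h import *
go([.6355,.0503,.233],6.5)
im=eyes.get_image('wrist')[140:400,170:490]
t=cv2.imread('pics/top0.png')
i=eyes.camera_info('top');K=np.array(i['camera_matrix']);E=np.linalg.inv(np.array(i['extrinsics']))
for (x,y,a),c in (((.5,-.29,6.5),(0,0,255)),((.53,-.27,6.5),(255,0,0)),((.5,-.29,90),(0,255,0))):
    a=np.radians(a);q=np.array([[sx*.0665,sy*.1215] for sx,sy in((1,1),(1,-1),(-1,-1),(-1,1))])@np.array([[np.cos(a),np.sin(a)],[-np.sin(a),np.cos(a)]])+[x,y]
    p=np.c_[q,np.zeros(4),np.ones(4)]@E.T; p=p[:,:3]@K.T; p=p[:,:2]/p[:,2:]
    cv2.polylines(t,[p.astype(np.int32)],True,c)
b=cv2.resize(t[80:300,380:640],(640,540)); 
cv2.imwrite('pics/c4.png',np.hstack([b[:,:480],cv2.resize(np.ascontiguousarray(im[:,:,::-1]),(320,260),)[np.minimum(np.arange(540),259)]]))
E
```

```text
t 11.05 tcp [0.6333 0.0497 0.27  ] yang 6.9 q6 -0.16 SHIFT [ 0.4  2.3 37. ] TURN 0.4 alt -179.6
```

View pics/c4.png

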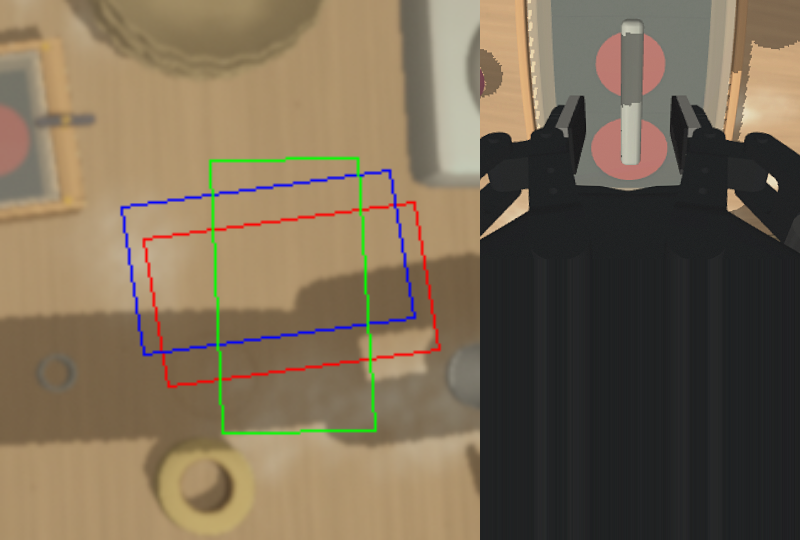

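Blue is clear of everything, so the cover goes at (0.53,-0.27) with its yaw unchanged. The handle is centred between the fingers.

{"api": "step_arm", "payload": {
  "commands": [
    [50,[0,2,20],0],
    [50,[0,2,37],0],
    [50,[0,2,37],0],
    [0,[0,2,37],0],
    [0,[0,2,37],0],
    [0,[0,2,37],0],
    [0,[0,2,37],0]
  ],
  "squeeze": 60
}}

```text
t: 11.98
tool_pos: [0.6354, 0.0498, 0.2335]
tool_rot: [2.085, 2.349, 0.001]
contact_force: [0.7, -0.5, 2.5]
opening: 0.0107
grip_force: 60.9
```

{"api": "step_arm", "payload": {
  "commands": [
    [0,[0,0,-5],0],
    [0,[0,0,-12],0],
    [0,[0,0,-25],0],
    [0,[0,0,-50],0],
    [0,[0,0,-80],0],
    [0,[0,0,-80],0]
  ]
}}

```text
t: 12.72
tool_pos: [0.6362, 0.0498, 0.317]
tool_rot: [2.082, 2.345, 0.008]
contact_force: [-0.2, -0.1, -2.6]
opening: 0.011
grip_force: 60.4
```

```bash
python3 - <<'E'
from h import *
go([.53,-.27,.187],6.5)
im=eyes.get_image('scene'); cv2.imwrite('pics/s2.png',cv2.resize(im[80:320,200:500],None,fx=2,fy=2)[:,:,::-1])
E
```

```text
t 12.72 tcp [0.6362 0.0498 0.317 ] yang 6.8 q6 -0.16 SHIFT [-304.8 -144.4  129.3] TURN 0.3 alt -179.7
```

View pics/s2.png

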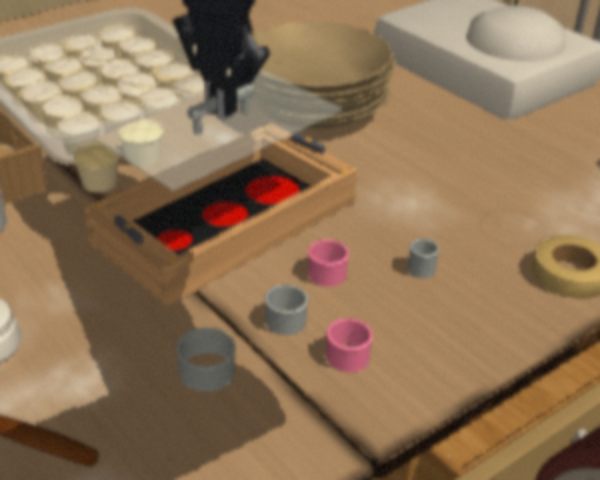

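The cover is lifted clear, with both buttons lying along the end rims. Now I'll carry it right and set it down.

{"api": "step_arm", "payload": {
  "commands": [
    [0,[-25,-12,0],0],
    [0,[-65,-31,0],0],
    [0,[-110,-52,0],0],
    [0,[-155,-73,0],0],
    [0,[-200,-95,0],0],
    [0,[-245,-116,0],0],
    [0,[-285,-135,10],0],
    [0,[-305,-144,30],0],
    [0,[-305,-144,60],0],
    [0,[-305,-144,90],0],
    [0,[-305,-144,115],0],
    [0,[-305,-144,115],0]
  ]
}}

```text
t: 14.28
tool_pos: [0.5265, -0.2684, 0.193]
tool_rot: [-2.079, -2.343, 0.001]
contact_force: [-0.7, 0.4, -2.9]
opening: 0.0107
grip_force: 60.3
```

```bash
python3 -c "
from h import *
go([.53,-.27,.1875],6.5)"
```

```text
t 14.28 tcp [ 0.5265 -0.2684  0.193 ] yang 6.8 q6 -0.72 SHIFT [-2.   3.3  5.5] TURN 0.3 alt -179.7
```

{"api": "step_arm", "payload": {
  "commands": [
    [0,[0,0,3],0],
    [0,[0,0,5],0],
    [0,[0,0,5],0],
    [0,[0,0,5],0]
  ]
}}

```text
t: 14.78
tool_pos: [0.5284, -0.2702, 0.1934]
tool_rot: [2.085, 2.349, 0.0]
contact_force: [-0.4, 0.3, -2.7]
opening: 0.0107
grip_force: 60.4
```

{"api": "step_arm", "payload": {
  "commands": [
    [60,[0,0,0],0],
    [60,[0,0,0],0],
    [60,[0,0,0],0],
    [60,[0,0,0],0],
    [60,[0,0,-30],0],
    [60,[0,0,-80],0],
    [60,[0,0,-130],0],
    [60,[0,0,-130],0]
  ]
}}

```text
t: 15.78
tool_pos: [0.5297, -0.271, 0.329]
tool_rot: [2.078, 2.341, 0.002]
contact_force: [0.3, 0.8, -0.2]
opening: 0.051
grip_force: 0.0
```

```bash
python3 - <<'E'
from h import *
go([.435,-.14,.38],6.5)
im=eyes.get_image('scene'); cv2.imwrite('pics/s3.png',cv2.resize(im[80:320,250:550],None,fx=2,fy=2)[:,:,::-1])
E
```

```text
t 15.78 tcp [ 0.5297 -0.271   0.329 ] yang 6.8 q6 -0.72 SHIFT [140.9 -78.  -52.7] TURN 0.3 alt -179.7
```

View pics/s3.png

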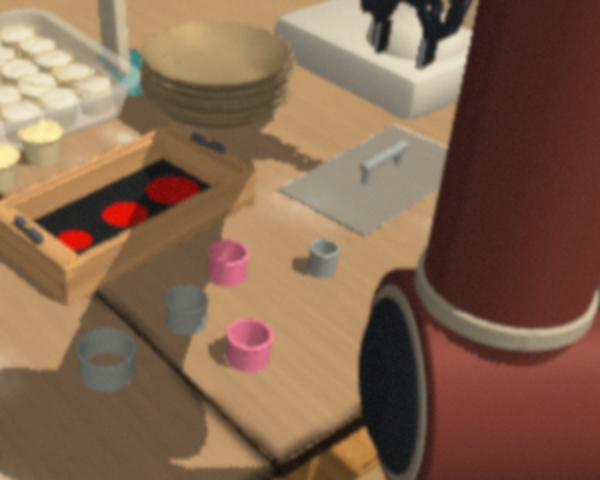

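The cover lies flat with its handle up, and its surroundings are clear. Next is the small cutter: I'll hover over it and refine its position.

{"api": "step_arm", "payload": {
  "commands": [
    [60,[45,-15,0],0],
    [60,[90,-30,0],0],
    [60,[135,-46,0],0],
    [60,[180,-61,10],0],
    [60,[208,-71,29],0],
    [60,[208,-71,29],0],
    [60,[208,-71,29],0]
  ]
}}

```text
t: 16.7
tool_pos: [0.4333, -0.0724, 0.2934]
tool_rot: [-2.086, -2.349, 0.001]
contact_force: [0.2, 0.7, 1.2]
opening: 0.0513
grip_force: 0.0
```

```bash
cat >> h.py <<'E'
def ring(p,rad,fn,z=.032):
    i=eyes.camera_info('wrist'); im=np.ascontiguousarray(eyes.get_image('wrist')[:,:,::-1]); cv2.imwrite('pics/'+fn,im)
    K=np.array(i['camera_matrix']);E=np.linalg.inv(np.array(i['extrinsics']))
    v,u=np.mgrid[0:400,0:640]; W=plane('wrist',np.c_[u.ravel(),v.ravel()],z,i)
    D=np.hypot(W[:,0]-p[0],W[:,1]-p[1]).reshape(400,640)
    h=cv2.cvtColor(im,cv2.COLOR_BGR2HSV).astype(int)
    for nm,m in (('low-sat',(h[...,1]<55)&(h[...,2]>25)),('bright',(h[...,1]<45)&(h[...,2]>110))):
        m=(m&(D<rad+.014)).astype(np.uint8); n,l,st,c=cv2.connectedComponentsWithStats(m,connectivity=8)
        if n<2: continue
        k=1+np.argmax(st[1:,4]); q=np.argwhere(l==k)[:,::-1]; w=plane('wrist',q,z,i)[:,:2]
        (cx,cy),r=cv2.minEnclosingCircle(w.astype(np.float32)); A=np.c_[2*w,np.ones(len(w))]; s=np.linalg.lstsq(A,(w**2).sum(1),rcond=None)[0]
        print(nm,st[k],'mec',round(cx,4),round(cy,4),round(r,4),'fit',s[:2].round(4),np.sqrt(s[2]+s[0]**2+s[1]**2).round(4))
E
python3 - <<'E'
from h import *
go([.4347,-.0727,.183],6.5)
ring((.4347,-.0727),.016,'rs.png')
E
```

```text
t 16.7 tcp [ 0.4333 -0.0724  0.2934] yang 6.8 q6 -0.45 SHIFT [ -0.5   1.4 110.4] TURN 0.3 alt -179.7
low-sat [300 180  40  45 990] mec 0.4336 -0.0711 0.0182 fit [ 0.4336 -0.0708] 0.0136
bright [300 186  40  39 432] mec 0.4333 -0.073 0.0165 fit [ 0.4339 -0.0734] 0.0143
```

View pics/rs.png

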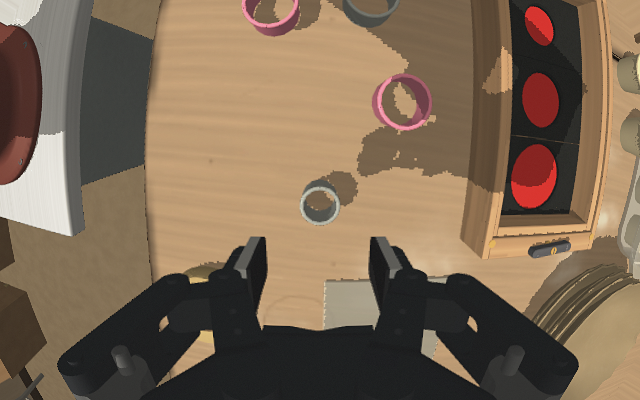

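The small ring is at px (320,205), world (0.4335,-0.073), right under the grasp point. I'll descend and grip.

{"api": "step_arm", "payload": {
  "commands": [
    [60,[0,0,50],0],
    [60,[0,0,95],0],
    [60,[0,0,110],0],
    [60,[0,0,110],0],
    [0,[0,0,110],0],
    [0,[0,0,110],0],
    [0,[0,0,110],0],
    [0,[0,0,110],0]
  ],
  "squeeze": 25
}}

```text
t: 17.75
tool_pos: [0.4344, -0.0725, 0.186]
tool_rot: [2.082, 2.346, 0.002]
contact_force: [-0.5, -1.2, 6.2]
opening: 0.0291
grip_force: 25.1
```

{"api": "step_arm", "payload": {
  "commands": [
    [0,[0,0,-10],0],
    [0,[0,0,-50],0],
    [0,[0,0,-100],0],
    [0,[0,0,-100],0]
  ]
}}

```text
t: 18.25
tool_pos: [0.4346, -0.0724, 0.2891]
tool_rot: [2.079, 2.343, 0.006]
contact_force: [-0.1, -0.2, -0.5]
opening: 0.0292
grip_force: 25.0
```

```bash
python3 - <<'E'
from h import *
print(monitor.get_obs()['opening'])
go([.6268,.1262,.193],6.5)
E
```

```text
0.029151563567548527
t 18.25 tcp [ 0.4346 -0.0724  0.2891] yang 6.8 q6 -0.45 SHIFT [174.8 213.5  97.3] TURN 0.3 alt -179.7
```

{"api": "step_arm", "payload": {
  "commands": [
    [0,[30,36,0],0],
    [0,[62,75,0],0],
    [0,[94,114,0],0],
    [0,[126,153,0],0],
    [0,[155,189,0],0],
    [0,[175,213,0],0],
    [0,[175,213,25],0],
    [0,[175,213,50],0],
    [0,[175,213,70],0],
    [0,[175,213,70],0],
    [0,[175,213,70],0]
  ]
}}

```text
t: 19.62
tool_pos: [0.6241, 0.127, 0.2144]
tool_rot: [2.085, 2.349, 0.001]
contact_force: [-0.4, 0.5, -0.3]
opening: 0.029
grip_force: 25.0
```

```bash
python3 - <<'E'
from h import *
go([.627,.126,.196],6.5)
im=eyes.get_image('wrist'); cv2.imwrite('pics/w5.png',im[:,:,::-1])
h=cv2.cvtColor(im[:,:,::-1].copy(),cv2.COLOR_BGR2HSV); i=eyes.camera_info('wrist')
red=(((h[...,0]<8)|(h[...,0]>172))&(h[...,1]>150)).astype(np.uint8)
n,l,st,ce=cv2.connectedComponentsWithStats(red)
for k in range(1,n):
    if st[k,4]>150:
        W=plane('wrist',np.argwhere(l==k)[:,::-1],.010,i); (cx,cy),r=cv2.minEnclosingCircle(W[:,:2].astype(np.float32)); print(st[k],round(cx,4),round(cy,4),round(r,4))
E
```

```text
t 19.62 tcp [0.6241 0.127  0.2144] yang 6.8 q6 -0.03 SHIFT [-1.3  2.7 18.4] TURN 0.3 alt -179.7
[ 287  201   70   42 1339] 0.6264 0.1267 0.0211
[298 246  40  19 527] 0.6258 0.1111 0.0122
[ 284  305   74   26 1356] 0.6345 0.0558 0.0257
```

View pics/w5.png

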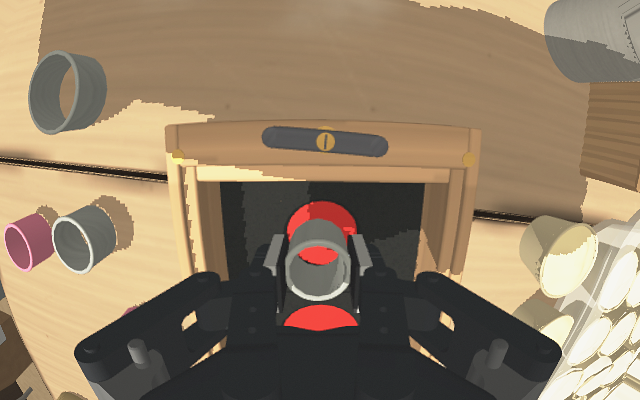

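The recess is measured at (0.6264,0.1267) with radius 21.1 mm, as expected. I'll nudge across, lower and let go.

{"api": "step_arm", "payload": {
  "commands": [
    [0,[-1,2.5,5],0],
    [0,[-1,2.5,12],0],
    [0,[-1,2.5,18],0],
    [0,[-1,2.5,18],0],
    [0,[-1,2.5,18],0]
  ]
}}

```text
t: 20.3
tool_pos: [0.6266, 0.1264, 0.1961]
tool_rot: [2.085, 2.349, 0.0]
contact_force: [-0.8, -0.5, 4.6]
opening: 0.0292
grip_force: 25.4
```

{"api": "step_arm", "payload": {
  "commands": [
    [60,[0,0,0],0],
    [60,[0,0,0],0],
    [60,[0,0,0],0],
    [60,[0,0,-20],0],
    [60,[0,0,-60],0],
    [65,[0,0,-95],0],
    [65,[0,0,-95],0]
  ]
}}

```text
t: 21.18
tool_pos: [0.628, 0.1265, 0.2968]
tool_rot: [2.081, 2.344, 0.011]
contact_force: [0.3, -0.2, 0.0]
opening: 0.0555
grip_force: 0.0
```

```bash
python3 - <<'E'
from h import *
go([.457,.0982,.295],6.5)
ring((.6266,.1264),.016,'chk_s.png',.042)
E
```

```text
t 21.18 tcp [0.628  0.1265 0.2968] yang 6.8 q6 -0.04 SHIFT [-7.800e+00 -1.732e+02  1.000e-01] TURN 0.3 alt -179.7
low-sat [ 274  168   79   76 3560] mec 0.6266 0.1263 0.0301 fit [0.6265 0.1271] 0.0225
bright [292 187  42  41 524] mec 0.6253 0.126 0.0166 fit [0.6254 0.1259] 0.0142
```

The small cutter is seated at (0.6253,0.126), with its rim at the right height. Next, the medium one.

{"api": "step_arm", "payload": {
  "commands": [
    [70,[-2,-45,0],0],
    [70,[-4,-90,0],0],
    [70,[-6,-135,0],0],
    [70,[-8,-173,0],0],
    [70,[-8,-173,0],0],
    [70,[-8,-173,0],0]
  ]
}}

```text
t: 21.98
tool_pos: [0.4559, 0.0979, 0.2904]
tool_rot: [-2.086, -2.349, -0.0]
contact_force: [0.1, -0.4, -0.3]
opening: 0.0597
grip_force: 0.0
```

```bash
python3 - <<'E'
from h import *
ring((.457,.0982),.022,'rm.png')
go([.457,.0982,.183],6.5)
E
```

```text
low-sat [ 288  171   57   60 1444] mec 0.4535 0.1008 0.0239 fit [0.4536 0.1013] 0.0191
bright [289 177  56  54 753] mec 0.4529 0.0992 0.0227 fit [0.4532 0.099 ] 0.0198
t 22.02 tcp [0.4563 0.0979 0.2908] yang 6.8 q6 -0.07 SHIFT [  0.2   0.7 107.8] TURN 0.3 alt -179.7
```

{"api": "step_arm", "payload": {
  "commands": [
    [70,[1.5,-3,50],0],
    [70,[1.5,-3,92],0],
    [70,[1.5,-3,106],0],
    [70,[1.5,-3,106],0],
    [0,[1.5,-3,106],0],
    [0,[1.5,-3,106],0],
    [0,[1.5,-3,106],0],
    [0,[1.5,-3,106],0]
  ],
  "squeeze": 25
}}

```text
t: 23.02
tool_pos: [0.4537, 0.0991, 0.1868]
tool_rot: [2.084, 2.347, 0.005]
contact_force: [0.1, -0.1, 6.2]
opening: 0.0418
grip_force: 25.9
```

{"api": "step_arm", "payload": {
  "commands": [
    [0,[0,0,-10],0],
    [0,[0,0,-50],0],
    [0,[0,0,-100],0],
    [0,[0,0,-100],0]
  ]
}}

```text
t: 23.52
tool_pos: [0.4539, 0.0992, 0.2898]
tool_rot: [2.081, 2.345, 0.01]
contact_force: [0.6, 0.5, -2.0]
opening: 0.0418
grip_force: 25.8
```

```bash
python3 - <<'E'
from h import *
go([.6353,.0502,.196],6.5)
E
```

```text
t 23.52 tcp [0.4539 0.0992 0.2898] yang 6.8 q6 -0.06 SHIFT [-70.1 173.4  95.5] TURN 0.3 alt -179.7
```

{"api": "step_arm", "payload": {
  "commands": [
    [0,[-15,38,0],0],
    [0,[-32,80,0],0],
    [0,[-50,125,0],0],
    [0,[-65,160,0],0],
    [0,[-70,173,0],0],
    [0,[-70,173,25],0],
    [0,[-70,173,50],0],
    [0,[-70,173,70],0],
    [0,[-70,173,70],0],
    [0,[-70,173,70],0]
  ]
}}

```text
t: 24.78
tool_pos: [0.6327, 0.0502, 0.2155]
tool_rot: [2.085, 2.349, 0.001]
contact_force: [-0.2, 0.4, -0.5]
opening: 0.0416
grip_force: 25.8
```

```bash
python3 - <<'E'
from h import *
go([.6351,.0502,.197],6.5)
E
```

```text
t 24.77 tcp [0.6327 0.0502 0.2155] yang 6.8 q6 -0.16 SHIFT [-0.2  2.4 18.5] TURN 0.3 alt -179.7
```

{"api": "step_arm", "payload": {
  "commands": [
    [0,[0,2.5,5],0],
    [0,[0,2.5,12],0],
    [0,[0,2.5,18],0],
    [0,[0,2.5,18],0],
    [0,[0,2.5,18],0]
  ]
}}

```text
t: 25.4
tool_pos: [0.6352, 0.0503, 0.1969]
tool_rot: [2.085, 2.349, 0.001]
contact_force: [0.1, 0.1, 2.2]
opening: 0.0418
grip_force: 26.0
```

{"api": "step_arm", "payload": {
  "commands": [
    [70,[0,0,0],0],
    [70,[0,0,0],0],
    [70,[0,0,0],0],
    [70,[0,0,-20],0],
    [80,[0,0,-60],0],
    [85,[0,0,-95],0],
    [85,[0,0,-95],0]
  ]
}}

```text
t: 26.28
tool_pos: [0.6366, 0.0503, 0.2978]
tool_rot: [2.081, 2.344, 0.01]
contact_force: [1.0, 0.6, 0.1]
opening: 0.0729
grip_force: 0.0
```

```bash
python3 - <<'E'
from h import *
go([.4417,.2013,.295],6.5)
ring((.6351,.0502),.022,'chk_m.png',.042)
E
```

```text
t 26.27 tcp [0.6366 0.0503 0.2978] yang 6.8 q6 -0.16 SHIFT [ 173.  -175.6    0.9] TURN 0.3 alt -179.7
low-sat [ 267  159   94   88 4478] mec 0.6351 0.0502 0.0361 fit [0.6349 0.0521] 0.0277
bright [284 178  58  56 748] mec 0.6337 0.0499 0.0225 fit [0.6337 0.0499] 0.02
```

The medium cutter is seated at (0.6337,0.0499). Now the large one.

{"api": "step_arm", "payload": {
  "commands": [
    [90,[42,-43,0],0],
    [90,[85,-86,0],0],
    [90,[128,-130,0],0],
    [90,[160,-163,0],0],
    [90,[173,-175,0],0],
    [90,[173,-175,0],0],
    [90,[173,-175,0],0]
  ]
}}

```text
t: 27.2
tool_pos: [0.4417, 0.2008, 0.2917]
tool_rot: [2.086, 2.348, -0.0]
contact_force: [0.6, -0.3, 0.5]
opening: 0.0773
grip_force: 0.0
```

```bash
python3 - <<'E'
from h import *
ring((.4417,.2013),.028,'rl.png')
go([.4417,.2013,.182],6.5)
E
```

```text
low-sat [ 283  162   72   74 1880] mec 0.4418 0.2048 0.0295 fit [0.4412 0.2057] 0.0248
bright [283 166  72  70 958] mec 0.4414 0.2032 0.028 fit [0.4407 0.2033] 0.0257
t 27.25 tcp [0.4418 0.2007 0.2918] yang 6.7 q6 0.16 SHIFT [ 6.000e-01 -1.000e-01  1.098e+02] TURN 0.2 alt -179.8
```

{"api": "step_arm", "payload": {
  "commands": [
    [90,[2.5,0,50],0],
    [90,[2.5,0,92],0],
    [90,[2.5,0,108],0],
    [90,[2.5,0,108],0],
    [0,[2.5,0,108],0],
    [0,[2.5,0,108],0],
    [0,[2.5,0,108],0],
    [0,[2.5,0,108],0]
  ],
  "squeeze": 25
}}

```text
t: 28.25
tool_pos: [0.4417, 0.2041, 0.186]
tool_rot: [2.084, 2.348, 0.005]
contact_force: [-0.5, -0.7, 6.4]
opening: 0.0529
grip_force: 26.7
```

{"api": "step_arm", "payload": {
  "commands": [
    [0,[0,0,-10],0],
    [0,[0,0,-50],0],
    [0,[0,0,-100],0],
    [0,[0,0,-100],0]
  ]
}}

```text
t: 28.75
tool_pos: [0.4421, 0.2044, 0.2894]
tool_rot: [2.082, 2.345, 0.014]
contact_force: [-0.1, -0.3, -0.8]
opening: 0.0528
grip_force: 26.8
```

```bash
python3 - <<'E'
from h import *
go([.6433,-.0257,.196],6.5)
E
```

```text
t 28.75 tcp [0.4421 0.2044 0.2894] yang 6.8 q6 0.16 SHIFT [-252.6  171.5   94.7] TURN 0.3 alt -179.7
```

{"api": "step_arm", "payload": {
  "commands": [
    [0,[-35,24,0],0],
    [0,[-80,55,0],0],
    [0,[-125,85,0],0],
    [0,[-170,115,0],0],
    [0,[-215,146,0],0],
    [0,[-245,166,0],0],
    [0,[-252,171,0],0],
    [0,[-252,171,30],0],
    [0,[-252,171,55],0],
    [0,[-252,171,70],0],
    [0,[-252,171,70],0],
    [0,[-252,171,70],0]
  ]
}}

```text
t: 30.25
tool_pos: [0.6405, -0.0258, 0.2148]
tool_rot: [2.084, 2.349, 0.001]
contact_force: [1.1, -0.4, -0.2]
opening: 0.0529
grip_force: 26.8
```

```bash
python3 - <<'E'
from h import *
go([.6433,-.0260,.196],6.5)
E
```

```text
t 30.25 tcp [ 0.6405 -0.0258  0.2148] yang 6.8 q6 -0.28 SHIFT [-0.5  2.8 18.8] TURN 0.3 alt -179.7
```

{"api": "step_arm", "payload": {
  "commands": [
    [0,[0,3,5],0],
    [0,[0,3,12],0],
    [0,[0,3,18.5],0],
    [0,[0,3,18.5],0],
    [0,[0,3,18.5],0]
  ]
}}

```text
t: 30.88
tool_pos: [0.6433, -0.0258, 0.1956]
tool_rot: [2.085, 2.349, 0.001]
contact_force: [0.4, -0.0, 3.3]
opening: 0.0529
grip_force: 26.7
```

{"api": "step_arm", "payload": {
  "commands": [
    [85,[0,0,0],0],
    [85,[0,0,0],0],
    [85,[0,0,0],0],
    [85,[0,0,-20],0],
    [85,[0,0,-60],0],
    [85,[0,-20,-100],0],
    [85,[0,-65,-120],0],
    [85,[0,-110,-120],0],
    [85,[0,-110,-120],0],
    [85,[0,-110,-120],0]
  ]
}}

```text
t: 32.12
tool_pos: [0.5343, -0.0389, 0.3167]
tool_rot: [2.084, 2.348, 0.002]
contact_force: [0.8, 0.1, 0.8]
opening: 0.0724
grip_force: 0.0
```

```bash
python3 - <<'E'
from h import *
ring((.6433,-.026),.028,'chk_l.png',.042)
print(monitor.get_obs()['t'])
a=cv2.imread('pics/chk_l.png')[60:360,330:600]
b=eyes.get_image('scene')[100:250,200:500,::-1]
cv2.imwrite('pics/end.png',np.vstack([cv2.resize(b,(560,280)),np.hstack([cv2.resize(a,(280,300)),np.zeros((300,280,3),np.uint8)])]))
E
```

```text
low-sat [ 399  152   87   79 3592] mec 0.6433 -0.026 0.042 fit [ 0.6427 -0.0227] 0.0303
bright [ 406  170   66   61 1220] mec 0.6384 -0.0245 0.0326 fit [ 0.6379 -0.0272] 0.0256
32.175
```

View pics/end.png

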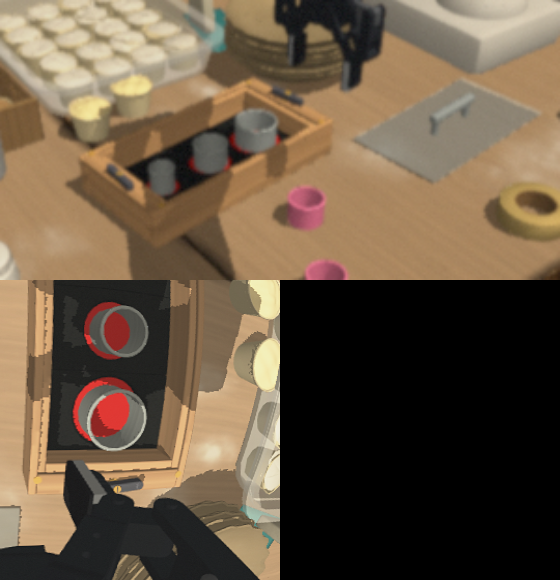

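All three cutters stand in their own recesses, in order of size. The cover lies flat with its handle up, and the gripper is clear of everything. I'll hand it in.

```bash
python3 -c "
from h import *
print(finish_job())"
```

```text
the job is handed in; nothing more can be done
None
```

The job is handed in at about 32 s of the 115 s allowed: both turn buttons are aside, the cover lies flat on the worktop with its handle up, and the three cutters stand in their own recesses in order of size. My last pictures and measurements agree with that, but the hand-in gave no verdict.

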